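# Find the high bottle seat on the filler base plate

## Robot

A 6-joint arm with a two-finger parallel gripper is mounted at the origin on the work surface. World frame = base frame: x ahead of the robot, y to its left, z up, the work surface at z = 0. Lengths are in mm, angles in rad, forces in N, time in s.
With the tool pointing down it reaches from about 300 to 775 mm from the base axis. Payload 14.6 kg.
Tool frame: the origin (TCP) lies on the front face of the gripper's body, between the roots of the fingers; the fingertips stand 97 mm ahead of it and the grasp point (between the pads) lies 78 mm ahead of it; z points along the fingers, y is the direction in which the jaws open and shut (so a half turn about z gives the same grasp; the last joint's range is limited). The gripper opens to 94 mm and grips with 3 to 60 N. Pads are 16 mm wide; open, the fingers measure 119 mm over their backs; the gripper's body (75 mm by 177 mm) begins 78 mm behind the grasp point.
Start: joints at [1.097, 0.3, 1.521, -0, 1.321, -0.067], TCP at [217.617, 505.107, 302.646] pointing down, gripper open.
Joint ranges: [-3.03, 3.03], [-0.79, 2.21], [0.23, 2.52], [-1.04, 4.18], [0, 3.07], [-2.55, 2.55]. Speed limits (rad/s): [2.22, 2.22, 2.57, 3.14, 3.14, 3.14].

## Interface

Orientations are given as [roll, pitch, yaw] about the fixed x, y, z axes, in that order (R = Rz(yaw) Ry(pitch) Rx(roll)).
In Python, from cell import manip, eyes, finder gives the robot as it stands.
- The arm moves only by the tool drive_tool, never from a script. Its argument "rows" is a list of rows, each an object with "offset": the shift along the tool's x, y, z in mm, a list of three; "spin": the turn about the tool's z in degrees; "jaw": the finger opening in mm, from 0 to 94. In form: [{"offset": [dx, dy, dz], "spin": spin, "jaw": jaw}, ...]. A call has 1 to 20 rows; each row shifts and turns the commanded pose from where the row before left it, along the tool's axes as they then stand; what a row does not reach is not made up. A row lasts 1/10 s, in which the tool goes at most 50 mm and 8.59 degrees, less where a joint would pass 70% of its speed; a pose out of reach is approached as far as the arm can. A call is refused whole if a number of a shift passes 50 or a number of a turn 8.59, either way. A call with a gripper value outside its range is refused whole. The fingers move at their own pace and stop on an object; "force" is the grip in N (left out, the last holds). Time passes only in rows, so rows that do not move let the fingers close. It gives the time, the measured TCP pose, the force and the opening at its end, in the units of the state.
- manip.read_state(): the state, without advancing time (a new reading comes with each control period).
- eyes.camera(name): name is "scene" or "side" or "wrist"; returns a dict with "color" (480x640x3 uint8, blue, green, red), "depth" (480x640 float32, mm along the optical axis (not along the pixel's ray), 0 where there is no reading), "vfov" (degrees; the focal length in pixels is half the picture's height over the tangent of half this angle, whatever the lens; pixels are square), "cx", "cy" (the principal point, pixels), "rvec" (rotation vector, rad) and "tvec" (3), from world to camera coordinates, as OpenCV has them. Camera axes: x right, y down, z forward; pixel columns grow to the right and rows downward; lengths in mm; the calibration is good to about 2 mm. A picture is of the moment at which its call begins.
- manip.sign_off(): hands the job in, once; it reports no verdict.
Trained networks look in the newest picture that a camera, given by its name, has taken for a name from the list of things; names that differ only in an ending like _2 or _b are one class to them, and where a whole thing is asked for, a point or a joint stands for the part that bears it (a point fixed in the world has none). Each returns a list of dicts, best first, with "p" (0 to 1); they miss things now and then, are a little off and sometimes report something else, mostly with a low value. They report only what shows in the picture. A call takes as long as a camera call. They do not tell look-alikes from the thing itself.
- finder.find_in(camera, target): "uv" ([column, row] in pixels, amid what is visible of it).
The state is a dict: "clock": time; "joints": joint angles; "qd": joint speeds; "effort": joint torques, N m; "eef_pos": TCP position; "eef_rot": TCP orientation; "wrist_force": force on the tool from outside, world axes, zero at the start; "moment": the same for the moment, N m; "finger_gap": finger opening in mm.
Only numpy, scipy, OpenCV 4.12 (cv2) and the standard library are available. Lean on these libraries where they do the work, as an engineer would, in place of code of your own. Each camera call takes 0.05 s, during which the arm holds its last target. There are 200 camera calls.

## Task

One of the three bottle seats on the bottle filler's base plate has been screwed up too high. Pick up the touch probe standing on the bench and touch its foot briefly to the top of each seat in turn, working from the robot's left to its right, then leave the probe standing upright in the middle of the highest seat to mark it. Set it down, do not drop it.

Things in the scene. Friction and masses are not known exactly. Their poses are not given: they have to be found in the camera images.
- probe: the loose touch probe, 0.2 kg, upright on the bench, 110 mm tall: flat round steel foot 40 mm across, 10 mm high; then a steel neck 16 mm across; from 35 to 110 mm up a round black grip 26 mm across, to be held. Origin: centre of the foot's underside; z up. Not to be taken for the plain steel pin nearby (24 mm across, 85 mm tall, no foot)
- seat_a: one of three alike bottle seats: flat round bare-steel disc 70 mm across, 10 mm thick, on a 24 mm screw column, rigid. Origin: centre of its flat top; z up, y along the row to the robot's left. The seats stand in a row 105 mm apart on an aluminium base plate (120 x 360 x 15 mm) fixed on the bench, its row within 20 degrees of the robot's left-right line
- seat_b: one of three alike bottle seats: flat round bare-steel disc 70 mm across, 10 mm thick, on a 24 mm screw column, rigid. Origin: centre of its flat top; z up, y along the row to the robot's left. Two of the three tops lie 40 to 44 mm above the bench, the third 54 to 60 mm
- seat_c: one of three alike bottle seats: flat round bare-steel disc 70 mm across, 10 mm thick, on a 24 mm screw column, rigid. Origin: centre of its flat top; z up, y along the row to the robot's left. Which of the names sits where in the row, and so where the high one is, differs from run to run
Not all that is in view belongs to the job. Several things look just like the probe: the one meant starts nearest to the robot's base.

How it is judged:
By the outcome, as a careful person would: the job done as asked, in the order asked, and still so for the second after the job is handed in, with the robot touching nothing.
It also fails if it takes over 58 s, if anything falls off the work surface, if the arm or the gripper's body presses on something with over 40 N, if the wrist force passes 120 N, or if a joint passes its speed limit or range.

## Working session

There is one attempt and no reset: what is moved stays moved. The work goes in short steps, Python scripts to look and compute and a tool call to move; the robot and the scene stay as the last step left them, time stands still between calls to the robot, and variables do not carry over. Pictures are saved under pics/ and viewed, about 8 in all and at most 12, crops included, and the job is handed in when it is done.

Besides the shell and the picture viewer there is one more tool, called after "Emit:" as a command line: name --argument value ..., lists and objects as JSON in quotes. drive_tool: Moves the arm, as the interface text tells. Its arguments: {"type":"object","properties":{"rows":{"type":"array","items":{"type":"object","properties":{"offset":{"type":"array","items":{"type":"number"}},"spin":{"type":"number"},"jaw":{"type":"number"}}}},"force":{"type":"number"}},"required":["rows"]}

```bash
mkdir -p pics
cat > h.py <<'E'
import numpy as np, cv2
from cell import manip, eyes, finder
def cam(n):
    c=eyes.camera(n); c['f']=240/np.tan(np.radians(c['vfov'])/2)
    c['R']=cv2.Rodrigues(np.array(c['rvec'],float))[0]; c['t']=np.array(c['tvec'],float).ravel(); return c
def cloud(c):
    v,u=np.mgrid[0:480,0:640]; d=c['depth']
    p=np.stack([(u-c['cx'])/c['f']*d,(v-c['cy'])/c['f']*d,d],-1)
    w=(p-c['t'])@c['R']; w[d==0]=np.nan; return w
def proj(c,p):
    q=c['R']@np.array(p,float)+c['t']; return q[:2]/q[2]*c['f']+[c['cx'],c['cy']]
E
python3 - <<'E'
from h import *
s=manip.read_state(); print(s['clock'],s['eef_pos'],s['eef_rot'],s['wrist_force'])
ims=[]
for n in ['scene','side']:
    c=cam(n); w=cloud(c); ims.append(c['color']); print(n,c['vfov'],-c['R'].T@c['t'])
    for t in ['probe','seat_a']:
        for r in finder.find_in(n,t):
            u,v=[int(round(x)) for x in r['uv']]; print(t,round(r['p'],2),(u,v),np.round(w[v,u]))
    cv2.imwrite(f'pics/{n}0.png',c['color']); np.save(n,w)
E
```

```text
0.0 [217.54831096 504.98141595 302.07846463] [-3.14045270e+00 -9.86027523e-05  2.73479769e+00] [ 0.36245189 -0.27439569 -0.45574546]
scene 54.21896950289726 [1046.7874839   545.16048947  658.16538571]
probe 0.9 (513, 305) [458. 456.  71.]
probe 0.82 (464, 317) [524. 405.  61.]
probe 0.76 (416, 307) [559. 335.  64.]
probe 0.71 (444, 277) [461. 333.  57.]
seat_a 0.74 (293, 243) [559.  56.  43.]
seat_a 0.69 (251, 222) [569. -54.  44.]
seat_a 0.64 (216, 200) [ 577. -152.   58.]
side 46.51027861218585 [ 389.57111425 -579.04464112  718.09332556]
probe 0.98 (302, 195) [538. 316.  59.]
probe 0.68 (253, 201) [440. 322.  56.]
probe 0.56 (281, 177) [507. 390.  58.]
seat_a 0.95 (343, 303) [553.  31.  41.]
seat_a 0.71 (388, 393) [ 570. -163.   58.]
seat_a 0.63 (361, 345) [559. -62.  43.]
```

View pics/scene0.png

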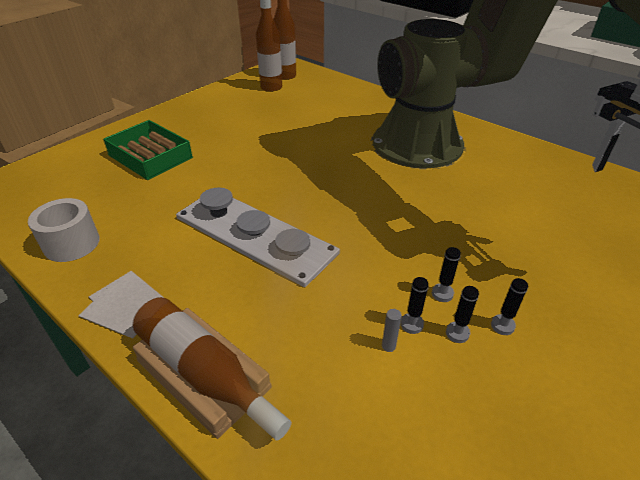

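View pics/side0.png

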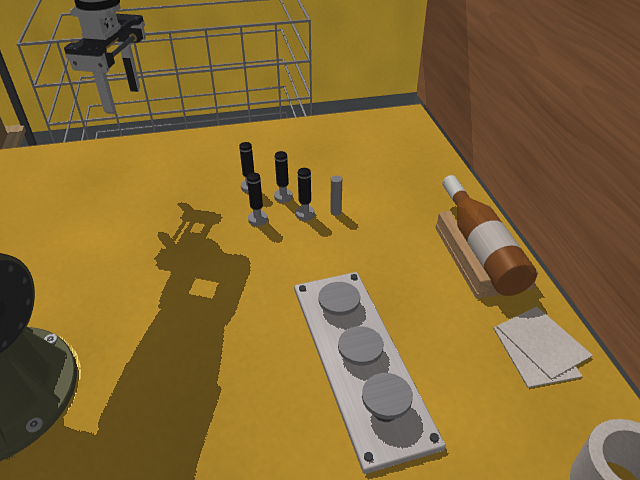

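Scene: four probes at (513,305), (464,317), (416,307) and (444,277), with the plain pin at (392,330). The seats are at (293,243), (251,222) and (216,200), the last being the high one on the robot's right. Side: the probes are at (253,201), (281,177), (304,195) and (246,165), and the pin is at (336,195). The one nearest the base is scene (444,277) / side (253,201), at about (455,330). Next I'll fit the positions and check a crop.

```bash
cat > fit.py <<'E'
from h import *
from scipy.optimize import least_squares
def circ(p,r):
    cam0=p.mean(0)
    f=lambda c:np.hypot(*(p-c).T)-r
    return least_squares(f,cam0,loss='soft_l1').x
S={n:np.load(n+'.npy') for n in['scene','side']}
camp={'scene':np.array([1047,545]),'side':np.array([390,-579])}
for n,w in S.items():
    p=w.reshape(-1,3); print(n,'bench z',np.round(np.nanmedian(p[(abs(p[:,0]-450)<150)&(abs(p[:,1]-200)<50)],0),1))
    for x,y in[(458,456),(524,405),(559,335),(455,333)]:
        q=p[(np.hypot(p[:,0]-x,p[:,1]-y)<28)&(p[:,2]>45)&(p[:,2]<103)]
        if len(q)<15: print('few');continue
        d=camp[n]-[x,y]; d=d/np.hypot(*d); m=np.median(q[:,:2],0)
        r=least_squares(lambda c:np.hypot(*(q[:,:2]-c).T)-13,m-d*12,loss='soft_l1').x
        print(' probe',np.round(r,1),'dist',np.round(np.hypot(*r)),'ztop',np.round(np.nanmax(p[np.hypot(p[:,0]-x,p[:,1]-y)<28][:,2]),1),len(q))
    for x,y in[(556,45),(564,-58),(574,-157)]:
        q=p[(np.hypot(p[:,0]-x,p[:,1]-y)<60)&(p[:,2]>36)&(p[:,2]<66)]
        q=q[np.abs(q[:,1]-y)<52]; z=np.median(q[:,2]); q=q[abs(q[:,2]-z)<2.5]
        c,rad=cv2.minEnclosingCircle(q[:,:2].astype(np.float32)); print(' seat',np.round(c,1),round(rad,1),np.round(q.mean(0),1),len(q))
E
python3 fit.py; python3 -c "
import cv2
a=cv2.imread('pics/scene0.png')[235:365,370:540];b=cv2.imread('pics/side0.png')[130:260,210:380]
cv2.imwrite('pics/crop1.png',cv2.resize(cv2.hconcat([a,b]),None,fx=2.3,fy=2.3,interpolation=2))"
```

```text
scene bench z [469.7 202.1   0.7]
 probe [445.8 450.7] dist 634.0 ztop 113.1 424
 probe [512.5 398.3] dist 649.0 ztop 113.4 399
 probe [547.5 328. ] dist 638.0 ztop 113.3 376
 probe [448.4 332.3] dist 558.0 ztop 113.1 358
 seat [552.5  48.9] 36.7 [554.   48.7  42.8] 652
 seat [562.3 -56.7] 37.0 [563.1 -56.1  43.2] 565
 seat [ 570.1 -161.7] 36.0 [ 571.9 -160.2   58.7] 490
side bench z [445.4 197.1  -1. ]
 probe [443.6 451.4] dist 633.0 ztop 111.3 246
 probe [510.5 399.3] dist 648.0 ztop 111.0 269
 probe [545.7 329. ] dist 637.0 ztop 111.5 268
 probe [446.1 333. ] dist 557.0 ztop 112.3 316
 seat [551.2  47. ] 36.5 [549.8  45.6  41.1] 971
 seat [559.9 -57.5] 36.0 [558.8 -58.9  41.5] 1262
 seat [ 568.7 -162.2] 35.8 [ 568.1 -163.3   57.1] 1681
```

View pics/crop1.png

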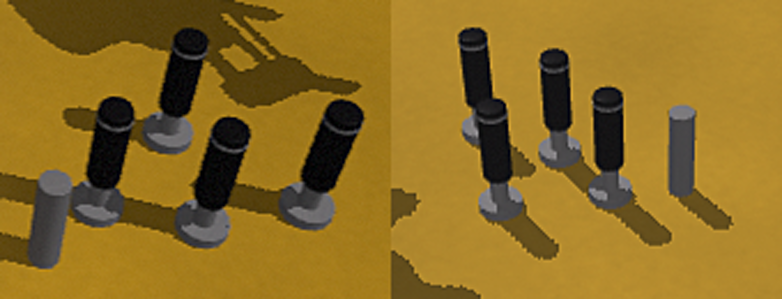

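The crop confirms that the lone probe with foot and black grip, at scene (444,277) and (447,332) in the world, is the nearest at 558 mm. The others are at 634 mm or more, and the pin has no foot. I'll move above it with the jaws part-closed.

Emit:
drive_tool --rows '[{"offset": [-14, -3, 0], "jaw": 60}, {"offset": [-28, -7, 0], "jaw": 60}, {"offset": [-28, -7, 0], "jaw": 60}, {"offset": [-28, -7, 0], "jaw": 60}, {"offset": [-28, -7, 0], "jaw": 60}, {"offset": [-28, -7, 0], "jaw": 60}, {"offset": [-28, -7, 0], "jaw": 60}, {"offset": [-28, -7, 0], "jaw": 60}, {"offset": [-28, -7, 0], "jaw": 60}, {"offset": [-28, -7, 0], "jaw": 60}, {"offset": [-13, -2, 20], "jaw": 60}, {"offset": [0, 0, 0], "jaw": 60}, {"offset": [0, 0, 0], "jaw": 60}, {"offset": [0, 0, 0], "jaw": 60}]' --force 25

```text
validation failed for argument at $.ro...
```

```bash
cat >> h.py <<'E'
from scipy.spatial.transform import Rotation as Rn
def togo(x,y,z):
    s=manip.read_state(); R=Rn.from_euler('xyz',s['eef_rot']).as_matrix()
    print('t',round(s['clock'],2),'pos',np.round(s['eef_pos'],1),'rot',np.round(s['eef_rot'],4),'F',np.round(s['wrist_force'],1),'gap',round(s['finger_gap'],1),'go',np.round(R.T@(np.array([x,y,z])-s['eef_pos']),1))
E
python3 - <<'E'
from h import *
togo(447,332.5,158)
c=cam('wrist'); w=cloud(c); cv2.imwrite('pics/w1.png',c['color'])
print(-c['R'].T@c['t'], [(round(r['p'],2),np.round(r['uv'])) for r in finder.find_in('wrist','probe')])
p=w.reshape(-1,3); q=p[(np.hypot(p[:,0]-447,p[:,1]-332.5)<25)&(p[:,2]>104)]
if len(q): print(len(q),cv2.minEnclosingCircle(q[:,:2].astype(np.float32)),q.mean(0))
print(proj(c,[447,332.5,110]))
E
```

```text
t 0.3 pos [217.6 505.1 302.5] rot [-3.1412 -0.      2.7348] F [-0.3  0.3  0.2] gap 94.0 go [-279.   -67.7  144.5]
[153.69017978 534.72870924 383.89367922] [(0.73, array([352., 410.])), (0.69, array([264., 438.]))]
[244.30716644 523.46683483]
```

View pics/w1.png

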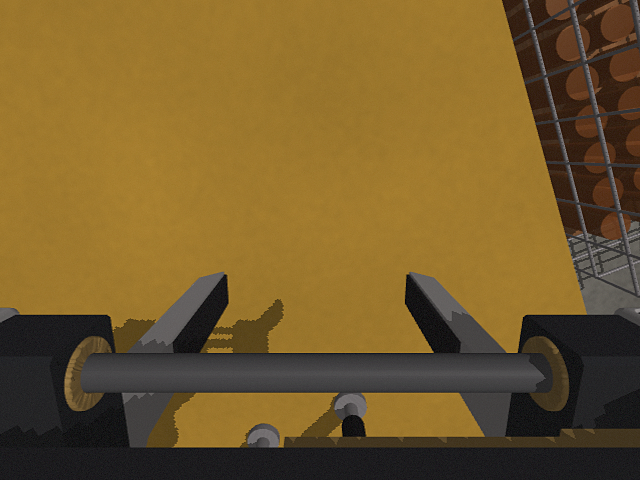

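The move was refused because every row needs a "spin", so the arm hasn't moved. The wrist picture is still from the start pose: jaws open, with probe feet just in view at (264,438) and (350,405). I'll resend with spin included.

Emit:
drive_tool --rows '[{"offset": [-14, -3, 0], "spin": 0, "jaw": 60}, {"offset": [-28, -7, 0], "spin": 0, "jaw": 60}, {"offset": [-28, -7, 0], "spin": 0, "jaw": 60}, {"offset": [-28, -7, 0], "spin": 0, "jaw": 60}, {"offset": [-28, -7, 0], "spin": 0, "jaw": 60}, {"offset": [-28, -7, 0], "spin": 0, "jaw": 60}, {"offset": [-28, -7, 0], "spin": 0, "jaw": 60}, {"offset": [-28, -7, 0], "spin": 0, "jaw": 60}, {"offset": [-28, -7, 0], "spin": 0, "jaw": 60}, {"offset": [-28, -7, 0], "spin": 0, "jaw": 60}, {"offset": [-13, -2, 20], "spin": 0, "jaw": 60}, {"offset": [0, 0, 0], "spin": 0, "jaw": 60}, {"offset": [0, 0, 0], "spin": 0, "jaw": 60}, {"offset": [0, 0, 0], "spin": 0, "jaw": 60}]' --force 25

```text
clock: 1.8
eef_pos: [446.6, 332.6, 283.5]
eef_rot: [3.141, 0.0, 2.735]
wrist_force: [-0.2, 0.3, 0.3]
finger_gap: 60.1
```

Run:
```python
from h import *
togo(447,332.5,158)
c=cam('wrist'); w=cloud(c); cv2.imwrite('pics/w2.png',c['color'])
print([(round(r['p'],2),np.round(r['uv'])) for r in finder.find_in('wrist','probe')])
p=w.reshape(-1,3); q=p[(np.hypot(p[:,0]-447,p[:,1]-332.5)<25)&(p[:,2]>104)&(p[:,2]<118)]
if len(q): print(len(q),cv2.minEnclosingCircle(q[:,:2].astype(np.float32)),q.mean(0))
print(proj(c,[447,332.5,110]))
```

```text
t 1.8 pos [446.6 332.6 283.5] rot [3.1408e+00 5.0000e-04 2.7354e+00] F [-0.2  0.3  0.3] gap 60.1 go [-4.000e-01 -1.000e-01  1.255e+02]
[(0.95, array([410., 268.])), (0.81, array([448., 177.])), (0.7, array([351., 322.])), (0.59, array([317., 235.]))]
909 ((447.27471923828125, 335.9489440917969), 12.874485969543457) [446.6072352  336.21267062 108.94549094]
[313.14244875 252.34942612]
```

View pics/w2.png

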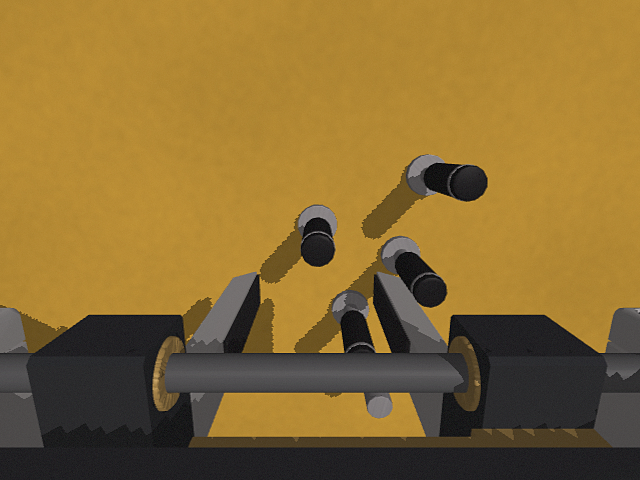

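The target is at (317,240) in the wrist picture, centred between the fingers, with the neighbours at (455,180), (415,270) and (355,325). Wrist depth puts it at (447.3,336), so I'll use (447,334). Descending.

Emit:
drive_tool --rows '[{"offset": [0, 1, 10], "spin": 0, "jaw": 60}, {"offset": [0, 0.5, 20], "spin": 0, "jaw": 60}, {"offset": [0, 0, 25], "spin": 0, "jaw": 60}, {"offset": [0, 0, 25], "spin": 0, "jaw": 60}, {"offset": [0, 0, 20], "spin": 0, "jaw": 60}, {"offset": [0, 0, 15], "spin": 0, "jaw": 60}, {"offset": [0, 0, 7], "spin": 0, "jaw": 60}, {"offset": [0, 0, 3], "spin": 0, "jaw": 60}, {"offset": [0, 0, 0], "spin": 0, "jaw": 50}, {"offset": [0, 0, 0], "spin": 0, "jaw": 40}, {"offset": [0, 0, 0], "spin": 0, "jaw": 34}, {"offset": [0, 0, 0], "spin": 0, "jaw": 30}, {"offset": [0, 0, 0], "spin": 0, "jaw": 20}, {"offset": [0, 0, 0], "spin": 0, "jaw": 10}, {"offset": [0, 0, 0], "spin": 0, "jaw": 10}, {"offset": [0, 0, 0], "spin": 0, "jaw": 10}]' --force 25

```text
clock: 3.5
eef_pos: [447.6, 333.7, 157.9]
eef_rot: [3.141, 0.0, 2.735]
wrist_force: [-0.1, -0.8, 3.0]
finger_gap: 25.9
```

Gripped at 25.9 mm, with the foot 157.9 mm below the TCP. Lifting.

Emit:
drive_tool --rows '[{"offset": [0, 0, -5], "spin": 0, "jaw": 10}, {"offset": [0, 0, -15], "spin": 0, "jaw": 10}, {"offset": [0, 0, -20], "spin": 0, "jaw": 10}, {"offset": [0, 0, -25], "spin": 0, "jaw": 10}, {"offset": [0, 0, -20], "spin": 0, "jaw": 10}, {"offset": [0, 0, -10], "spin": 0, "jaw": 10}, {"offset": [0, 0, -5], "spin": 0, "jaw": 10}, {"offset": [0, 0, 0], "spin": 0, "jaw": 10}, {"offset": [0, 0, 0], "spin": 0, "jaw": 10}]' --force 25

```text
clock: 4.4
eef_pos: [447.3, 333.5, 256.6]
eef_rot: [-3.14, -0.001, 2.735]
wrist_force: [0.0, -0.3, -2.7]
finger_gap: 25.4
```

Run:
```python
from h import *
togo(551.5,48,258)
c=cam('side'); w=cloud(c); cv2.imwrite('pics/s2.png',cv2.resize(c['color'][60:300,140:460],None,fx=2,fy=2))
```

```text
t 4.4 pos [447.3 333.5 256.6] rot [-3.1403e+00 -8.0000e-04  2.7348e+00] F [ 0.  -0.3 -2.7] gap 25.4 go [-208.6 -221.    -1.3]
```

View pics/s2.png

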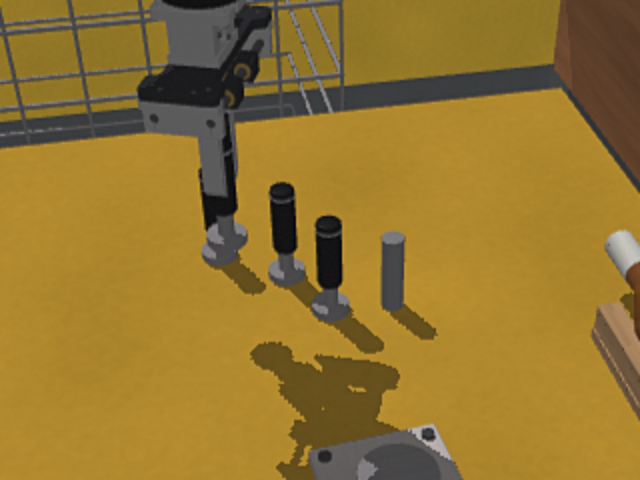

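The probe is held upright, with its foot at crop (228,235). The other probes and the pin are undisturbed. Moving above the left seat.

Emit:
drive_tool --rows '[{"offset": [-9, -10, 0], "spin": 0, "jaw": 10}, {"offset": [-20, -21, 0], "spin": 0, "jaw": 10}, {"offset": [-20, -21, 0], "spin": 0, "jaw": 10}, {"offset": [-20, -21, 0], "spin": 0, "jaw": 10}, {"offset": [-20, -21, 0], "spin": 0, "jaw": 10}, {"offset": [-20, -21, 0], "spin": 0, "jaw": 10}, {"offset": [-20, -21, 0], "spin": 0, "jaw": 10}, {"offset": [-20, -21, 0], "spin": 0, "jaw": 10}, {"offset": [-20, -21, 0], "spin": 0, "jaw": 10}, {"offset": [-20, -21, 10], "spin": 0, "jaw": 10}, {"offset": [-12, -14, 10], "spin": 0, "jaw": 10}, {"offset": [-8, -8, 10], "spin": 0, "jaw": 10}, {"offset": [0, 0, 8], "spin": 0, "jaw": 10}, {"offset": [0, 0, 0], "spin": 0, "jaw": 10}, {"offset": [0, 0, 0], "spin": 0, "jaw": 10}]' --force 25

```text
clock: 5.95
eef_pos: [551.9, 48.7, 219.7]
eef_rot: [3.142, -0.0, 2.736]
wrist_force: [0.6, 0.4, -0.6]
finger_gap: 25.5
```

```bash
cat > chk.py <<'E'
from h import *
import sys
togo(*map(float,sys.argv[1:4]))
ims=[]
for n,l in[('scene',(200,150)),('side',(240,220))]:
    c=cam(n); ims.append(cv2.resize(c['color'][l[1]:l[1]+200,l[0]:l[0]+200],None,fx=2,fy=2))
cv2.imwrite('pics/'+sys.argv[4],cv2.hconcat(ims))
E
python3 chk.py 551.5 48 200 t1.png
```

```text
t 5.95 pos [551.9  48.7 219.7] rot [ 3.1415e+00 -1.0000e-04  2.7357e+00] F [ 0.6  0.4 -0.6] gap 25.5 go [ 0.1 -0.8 19.7]
```

View pics/t1.png

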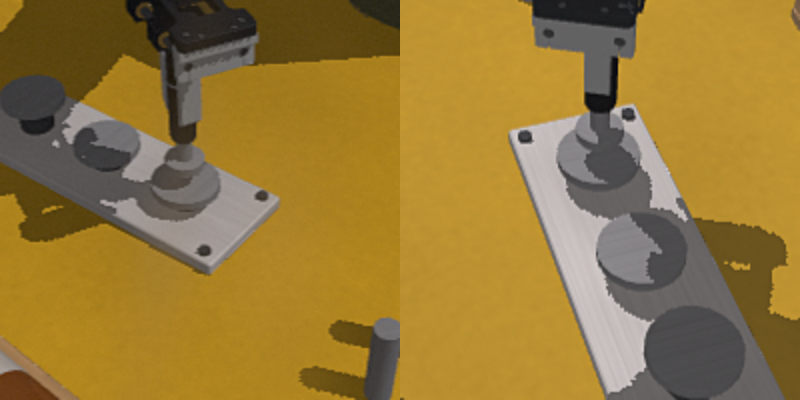

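The foot is over the left seat, at (180,165) in the left half and (600,130) in the right, about 20 mm above it. Lowering gently to touch.

Emit:
drive_tool --rows '[{"offset": [0, -0.5, 6], "spin": 0, "jaw": 10}, {"offset": [0, 0, 7], "spin": 0, "jaw": 10}, {"offset": [0, 0, 3], "spin": 0, "jaw": 10}, {"offset": [0, 0, 1], "spin": 0, "jaw": 10}, {"offset": [0, 0, 1], "spin": 0, "jaw": 10}, {"offset": [0, 0, 0.5], "spin": 0, "jaw": 10}, {"offset": [0, 0, 0], "spin": 0, "jaw": 10}]' --force 25

```text
clock: 6.75
eef_pos: [551.9, 47.5, 201.2]
eef_rot: [3.142, 0.0, 2.735]
wrist_force: [-0.3, 0.3, -1.5]
finger_gap: 25.6
```

Emit:
drive_tool --rows '[{"offset": [0, 0, 0.5], "spin": 0, "jaw": 10}, {"offset": [0, 0, 0.5], "spin": 0, "jaw": 10}, {"offset": [0, 0, 0], "spin": 0, "jaw": 10}]' --force 25

```text
clock: 7.05
eef_pos: [551.8, 47.5, 200.1]
eef_rot: [-3.142, -0.0, 2.735]
wrist_force: [0.3, 0.1, -1.9]
finger_gap: 25.6
```

Emit:
drive_tool --rows '[{"offset": [0, 0, 0.5], "spin": 0, "jaw": 10}, {"offset": [0, 0, 0.5], "spin": 0, "jaw": 10}, {"offset": [0, 0, 0], "spin": 0, "jaw": 10}]' --force 25

```text
clock: 7.35
eef_pos: [551.9, 47.5, 199.9]
eef_rot: [3.141, 0.001, 2.735]
wrist_force: [-2.7, 0.0, 6.7]
finger_gap: 25.7
```

Contact: the vertical force went from -1.9 to +6.7 N at TCP 199.9, which puts the seat top at about 42 mm. Lifting and moving to the middle seat.

Emit:
drive_tool --rows '[{"offset": [0, 0, 0], "spin": 0, "jaw": 10}, {"offset": [0, 0, -5], "spin": 0, "jaw": 10}, {"offset": [0, 0, -15], "spin": 0, "jaw": 10}, {"offset": [0, 0, -11], "spin": 0, "jaw": 10}, {"offset": [-5, -9, 0], "spin": 0, "jaw": 10}, {"offset": [-10, -19, 0], "spin": 0, "jaw": 10}, {"offset": [-10, -19, 0], "spin": 0, "jaw": 10}, {"offset": [-10, -19, 0], "spin": 0, "jaw": 10}, {"offset": [-10, -18, 0], "spin": 0, "jaw": 10}, {"offset": [-4.5, -8.5, 5], "spin": 0, "jaw": 10}, {"offset": [0, 0, 10], "spin": 0, "jaw": 10}, {"offset": [0, 0, 6], "spin": 0, "jaw": 10}, {"offset": [0, 0, 4], "spin": 0, "jaw": 10}, {"offset": [0, 0, 0], "spin": 0, "jaw": 10}, {"offset": [0, 0, 0], "spin": 0, "jaw": 10}]' --force 25

```text
clock: 8.85
eef_pos: [560.8, -56.5, 205.2]
eef_rot: [3.142, 0.0, 2.736]
wrist_force: [0.2, -0.0, -1.0]
finger_gap: 25.4
```

```bash
python3 chk.py 561 -57 200 t2.png
```

```text
t 8.85 pos [560.8 -56.5 205.2] rot [3.1416e+00 1.0000e-04 2.7355e+00] F [ 0.2 -0.  -1. ] gap 25.4 go [-0.4 -0.4  5.2]
```

View pics/t2.png

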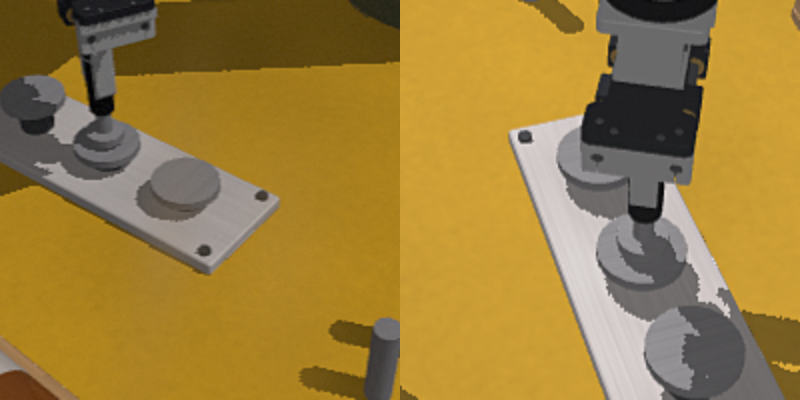

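The foot hovers a few mm above the middle seat, at (105,135) and (640,240). Lowering.

Emit:
drive_tool --rows '[{"offset": [0, 0, 2], "spin": 0, "jaw": 10}, {"offset": [0, 0, 1.5], "spin": 0, "jaw": 10}, {"offset": [0, 0, 0.5], "spin": 0, "jaw": 10}, {"offset": [0, 0, 0.5], "spin": 0, "jaw": 10}, {"offset": [0, 0, 0.5], "spin": 0, "jaw": 10}, {"offset": [0, 0, 0], "spin": 0, "jaw": 10}]' --force 25

```text
clock: 9.55
eef_pos: [560.7, -57.0, 200.2]
eef_rot: [3.142, 0.0, 2.735]
wrist_force: [0.2, -1.3, -1.5]
finger_gap: 25.3
```

Emit:
drive_tool --rows '[{"offset": [0, 0, 0.5], "spin": 0, "jaw": 10}, {"offset": [0, 0, 0.5], "spin": 0, "jaw": 10}, {"offset": [0, 0, 0], "spin": 0, "jaw": 10}]' --force 25

```text
clock: 9.85
eef_pos: [560.9, -57.1, 200.2]
eef_rot: [3.141, 0.001, 2.735]
wrist_force: [-4.1, 0.9, 9.6]
finger_gap: 25.7
```

Touched: +9.6 N, top at about 42.3 mm. Moving to the high seat on the right.

Emit:
drive_tool --rows '[{"offset": [0, 0, 0], "spin": 0, "jaw": 10}, {"offset": [0, 0, -6], "spin": 0, "jaw": 10}, {"offset": [0, 0, -16], "spin": 0, "jaw": 10}, {"offset": [0, 0, -16], "spin": 0, "jaw": 10}, {"offset": [0, 0, -4], "spin": 0, "jaw": 10}, {"offset": [-5, -9, 0], "spin": 0, "jaw": 10}, {"offset": [-10, -19, 0], "spin": 0, "jaw": 10}, {"offset": [-10, -19, 0], "spin": 0, "jaw": 10}, {"offset": [-10, -19, 0], "spin": 0, "jaw": 10}, {"offset": [-10, -18, 0], "spin": 0, "jaw": 10}, {"offset": [-4.5, -9, 4], "spin": 0, "jaw": 10}, {"offset": [0, 0, 8], "spin": 0, "jaw": 10}, {"offset": [0, 0, 6], "spin": 0, "jaw": 10}, {"offset": [0, 0, 0], "spin": 0, "jaw": 10}, {"offset": [0, 0, 0], "spin": 0, "jaw": 10}]' --force 25

```text
clock: 11.35
eef_pos: [569.4, -161.3, 223.0]
eef_rot: [3.142, -0.0, 2.736]
wrist_force: [0.3, 0.7, -1.3]
finger_gap: 25.6
```

```bash
python3 chk.py 569.5 -162 216 t3.png
python3 - <<'E'
from h import *
# foot top ring & seat compare in each camera (same calibration bias)
for n in['scene','side']:
    w=cloud(cam(n)).reshape(-1,3)
    for nm,lo,hi,R in[('seat',54,61,45),('foot',68,78,30)]:
        q=w[(np.hypot(w[:,0]-569.5,w[:,1]+162)<R)&(w[:,2]>lo)&(w[:,2]<hi)]
        print(n,nm,len(q),np.round(np.r_[cv2.minEnclosingCircle(q[:,:2].astype(np.float32))[0],cv2.minEnclosingCircle(q[:,:2].astype(np.float32))[1],np.median(q[:,2])],1) if len(q) else '')
E
```

```text
t 11.35 pos [ 569.4 -161.3  223. ] rot [ 3.1416e+00 -4.0000e-04  2.7357e+00] F [ 0.3  0.7 -1.3] gap 25.6 go [-0.4 -0.6  7. ]
scene seat 351 [ 569.8 -159.9   36.8   58.7]
scene foot 160 [ 571.  -161.4   21.1   75.7]
side seat 1049 [ 568.6 -162.7   35.8   57. ]
side foot 448 [ 568.4 -163.6   20.2   74.8]
```

View pics/t3.png

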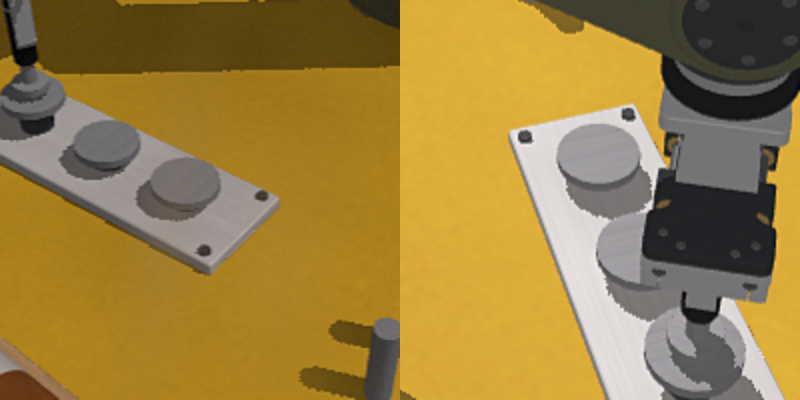

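The foot is centred within about 1 mm over the high seat, at (33,85) and (695,335), and the same-camera circles agree. Lowering.

Emit:
drive_tool --rows '[{"offset": [0, 0, 2], "spin": 0, "jaw": 10}, {"offset": [0, 0, 2], "spin": 0, "jaw": 10}, {"offset": [0, 0, 1], "spin": 0, "jaw": 10}, {"offset": [0, 0, 0.5], "spin": 0, "jaw": 10}, {"offset": [0, 0, 0.5], "spin": 0, "jaw": 10}, {"offset": [0, 0, 0], "spin": 0, "jaw": 10}]' --force 25

```text
clock: 12.15
eef_pos: [569.4, -162.0, 217.1]
eef_rot: [3.142, -0.0, 2.735]
wrist_force: [0.0, -0.4, -1.1]
finger_gap: 25.4
```

Emit:
drive_tool --rows '[{"offset": [0, 0, 0.5], "spin": 0, "jaw": 10}, {"offset": [0, 0, 0], "spin": 0, "jaw": 10}]' --force 25

```text
clock: 12.35
eef_pos: [569.4, -162.0, 216.6]
eef_rot: [3.142, 0.0, 2.735]
wrist_force: [0.6, -0.1, -2.1]
finger_gap: 25.7
```

Emit:
drive_tool --rows '[{"offset": [0, 0, 0.5], "spin": 0, "jaw": 10}, {"offset": [0, 0, 0.5], "spin": 0, "jaw": 10}, {"offset": [0, 0, 0], "spin": 0, "jaw": 10}]' --force 25

```text
clock: 12.65
eef_pos: [569.4, -162.0, 215.8]
eef_rot: [-3.142, 0.0, 2.735]
wrist_force: [0.2, -0.0, -0.1]
finger_gap: 26.0
```

Emit:
drive_tool --rows '[{"offset": [0, 0, 0.5], "spin": 0, "jaw": 10}, {"offset": [0, 0, 0], "spin": 0, "jaw": 10}, {"offset": [0, 0, 0], "spin": 0, "jaw": 10}]' --force 25

```text
clock: 12.95
eef_pos: [569.5, -162.1, 215.7]
eef_rot: [3.142, 0.001, 2.735]
wrist_force: [-2.1, -0.4, 5.7]
finger_gap: 25.7
```

Touched: +5.7 N, top at about 57.8 mm, so this is the highest. I'll lift a little, set it down again without preload and check before releasing.

Emit:
drive_tool --rows '[{"offset": [0, 0, -2], "spin": 0, "jaw": 10}, {"offset": [0, 0, -4], "spin": 0, "jaw": 10}, {"offset": [0, 0, 0], "spin": 0, "jaw": 10}, {"offset": [0, 0, 3], "spin": 0, "jaw": 10}, {"offset": [0, 0, 1.5], "spin": 0, "jaw": 10}, {"offset": [0, 0, 0.5], "spin": 0, "jaw": 10}, {"offset": [0, 0, 0.4], "spin": 0, "jaw": 10}, {"offset": [0, 0, 0.3], "spin": 0, "jaw": 10}, {"offset": [0, 0, 0], "spin": 0, "jaw": 10}, {"offset": [0, 0, 0], "spin": 0, "jaw": 10}]' --force 25

```text
clock: 13.95
eef_pos: [569.4, -162.0, 215.7]
eef_rot: [-3.142, 0.0, 2.735]
wrist_force: [-2.2, 0.4, 5.3]
finger_gap: 25.5
```

Emit:
drive_tool --rows '[{"offset": [0, 0, -0.3], "spin": 0, "jaw": 10}, {"offset": [0, 0, 0], "spin": 0, "jaw": 25}, {"offset": [0, 0, 0], "spin": 0, "jaw": 27}, {"offset": [0, 0, 0], "spin": 0, "jaw": 30}, {"offset": [0, 0, 0], "spin": 0, "jaw": 36}, {"offset": [0, 0, 0], "spin": 0, "jaw": 44}, {"offset": [0, 0, 0], "spin": 0, "jaw": 52}, {"offset": [0, 0, 0], "spin": 0, "jaw": 60}, {"offset": [0, 0, 0], "spin": 0, "jaw": 60}, {"offset": [0, 0, -5], "spin": 0, "jaw": 60}, {"offset": [0, 0, -15], "spin": 0, "jaw": 60}, {"offset": [0, 0, -25], "spin": 0, "jaw": 60}, {"offset": [0, 0, -25], "spin": 0, "jaw": 60}, {"offset": [0, 0, -25], "spin": 0, "jaw": 60}, {"offset": [0, 0, -15], "spin": 0, "jaw": 60}, {"offset": [0, 0, 0], "spin": 0, "jaw": 60}, {"offset": [0, 0, 0], "spin": 0, "jaw": 60}]' --force 25

```text
clock: 15.65
eef_pos: [569.2, -162.0, 325.9]
eef_rot: [3.142, 0.0, 2.735]
wrist_force: [-0.1, -0.1, 0.3]
finger_gap: 60.1
```

```bash
python3 chk.py 569.5 -162 326 t4.png
python3 - <<'E'
from h import *
for n in['scene','side']:
    w=cloud(cam(n)).reshape(-1,3)
    for nm,lo,hi,R in[('seat',54,61,45),('foot',63,71,30),('top',162,173,25)]:
        q=w[(np.hypot(w[:,0]-569.5,w[:,1]+162)<R)&(w[:,2]>lo)&(w[:,2]<hi)]
        if len(q): c,r=cv2.minEnclosingCircle(q[:,:2].astype(np.float32)); print(n,nm,len(q),np.round(c,1),round(r,1),np.round(np.median(q[:,2]),1))
E
```

```text
t 15.65 pos [ 569.2 -162.   325.9] rot [3.1416e+00 4.0000e-04 2.7348e+00] F [-0.1 -0.1  0.3] gap 60.1 go [-0.2  0.1 -0.1]
scene seat 323 [ 570.1 -160.9] 36.6 58.6
scene foot 151 [ 571.3 -161.9] 21.0 68.3
scene top 99 [ 571.6 -161.9] 13.6 168.2
side seat 1025 [ 567.8 -162.4] 35.7 57.1
side foot 414 [ 568.7 -163.7] 20.3 67.0
side top 286 [ 567.6 -162.7] 13.5 166.8
```

View pics/t4.png

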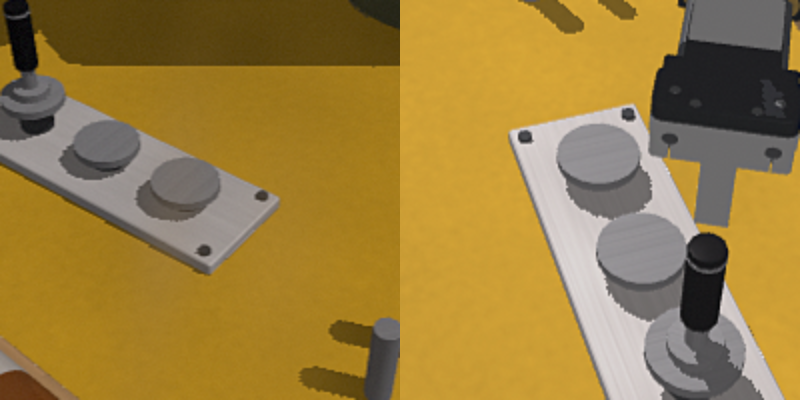

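The probe stands upright and centred on the high seat, at (25,60) and (700,290), and the gripper is clear above it. Handing in.

```bash
python3 -c "
from cell import manip
print(manip.sign_off())"
```

```text
the job is handed in; nothing more can be done
None
```

The probe is standing upright on the highest seat, the right-hand one, and the job was handed in with the robot's clock at about 16 s of the 58 s allowed.

- **Probe:** I picked the one nearest the base, at (447, 334). The three look-alikes and the pin were not touched.
- **Touches, left to right:** Each seat was touched once with a force of 6 to 10 N.

| Seat | Top above bench (mm) |
|---|---|
| Left | about 42.0 |
| Middle | about 42.3 |
| Right | about 57.8 |

- **Set-down:** After the right seat's touch I lifted the probe about 6 mm, set it down again with about 5 N and released it gradually.
- **Last checks:** Both cameras show the foot within about 2 mm of the seat's centre, and the probe's top is in line with its foot to about 1.5 mm. The gripper was well clear, and the wrist force was about zero.
- **Disagreements:** The scene and side cameras differed by 1 to 3 mm, about what the calibration allows. The wrist camera put the probe about 3 mm further left before the grasp, so I used a position in between.
- **Refused move:** The first move call was refused because its rows lacked "spin". The arm did not move.

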